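Seat the shaker platform on its locating pins

ROBOT

A 6-joint arm with a two-finger parallel gripper is mounted at the origin on the work surface. World frame = base frame: x ahead of the robot, y to its left, z up, the work surface at z = 0. Lengths are in mm, angles in rad, forces in N, time in s.
With the tool pointing down it reaches from about 400 to 925 mm from the base axis. Payload 12.5 kg.
Tool frame: the origin (TCP) lies at the very end of the fingers, on their centre line; the grasp point (between the pads) lies 19 mm behind it; z points along the fingers, y is the line along which they close (so a half turn about z gives the same grasp; the last joint's range is limited). The gripper opens to 95 mm and grips with 3 to 60 N. Pads are 20 mm wide; open, the fingers measure 119 mm over their backs; the gripper's body (75 mm by 180 mm) begins 59 mm behind the grasp point.
Start: joints at [-1.295, 0.491, 1.559, -0, 1.092, -0.106], TCP at [232.894, -580.009, 180.161] pointing down, gripper open.
Joint ranges: [-3.1, 3.1], [-0.84, 2.19], [0.05, 2.79], [-1.13, 4.28], [0.06, 2.93], [-2.69, 2.69]. Speed limits (rad/s): [2.22, 2.22, 2.79, 3.14, 3.14, 3.14].

INTERFACE

Orientations are given as [roll, pitch, yaw] about the fixed x, y, z axes, in that order (R = Rz(yaw) Ry(pitch) Rx(roll)).
In Python, from cell import * gives the robot as it stands.
- The arm moves only by the tool jog_arm, never from a script. Its argument "targets" is a list of rows, each an object with "turn": the turn, a rotation vector about the world's x, y, z in degrees, a list of three; "slide": the shift along the world's x, y, z in mm, a list of three; "claw": the opening in per cent of the stroke, from 0 (shut) to 100 (fully open). In form: [{"turn": [wx, wy, wz], "slide": [x, y, z], "claw": claw}, ...]. A call has 1 to 5 rows; each row shifts and turns the commanded pose from where the row before left it; what a row does not reach is not made up. A row lasts 1/8 s, in which the tool goes at most 62.5 mm and 10.7 degrees, less where a joint would pass 70% of its speed; a pose out of reach is approached as far as the arm can. A call with a gripper value outside its range is refused whole. The fingers move at their own pace and stop on an object; the grip force is fixed at half the most. Time passes only in rows, so rows that do not move let the fingers close. It gives the time, the measured TCP pose, the force, the opening and the grip force at its end, in the units of the state.
- state(): the state, without advancing time (a new reading comes with each control period).
- read_camera(name): name is "scene" or "top"; returns a dict with "frame" (400x640x3 uint8, blue, green, red), "mtx" (3x3 intrinsics, pixels), "k1" (the pictures are not rectified: a ray, as slopes to the right and down, at radius r is drawn at 1 + k1 r^2 times it, then the intrinsics apply), "R" (3x3) and "t" (3): a world point X has camera coordinates R X + t. Camera axes: x right, y down, z forward; pixel columns grow to the right and rows downward; lengths in mm; the calibration is good to about 2 mm. A picture is of the moment at which its call begins. There is no depth.
- job_done(): hands the job in; it is judged then, once.
Trained networks look in the newest picture that a camera, given by its name, has taken for a name from the list of things; names that differ only in an ending like _2 or _b are one class to them, and where a whole thing is asked for, a point or a joint stands for the part that bears it (a point fixed in the world has none). Each returns a list of dicts, best first, with "conf" (0 to 1); they miss things now and then, are a little off and sometimes report something else, mostly with a low value. They report only what shows in the picture. A call takes as long as a camera call.
- look_for(query, camera): "xy" ([column, row] in pixels, amid what is visible of it).
The state is a dict: "t": time; "joints": joint angles; "qvel": joint speeds; "tau": joint torques, N m; "eef_pos": TCP position; "tcp_rot": TCP orientation; "ft_force": force on the tool from outside, world axes, zero at the start; "moment": the same for the moment, N m; "opening": opening from 0.0 (shut) to 1.0 (fully open); "grip_force": force on a finger pad.
Only numpy, scipy, OpenCV 4.12 (cv2) and the standard library are available. Lean on these libraries where they do the work, as an engineer would, in place of code of your own. Each camera call takes 0.05 s, during which the arm holds its last target. There are 200 camera calls.

TASK

The platform plate of the orbital shaker was put back short of its place and is riding up on the two locating pins of the deck. Without picking it up, nudge it sideways with the fingertips until both of its holes drop over the pins and it lies flat on the deck, then take the hand away. Leave the three jars and the clear tub standing where they are.

Things in the scene. Friction and masses are not known exactly. Their poses are not given: they have to be found in the camera images.
- shaker: Fixed white orbital shaker. Origin on the bench under the deck's centre; x points away from its control panel (near side, reaches x -150 mm, knobs to 67 mm high), y along the panel. Housing 200 x 250 mm with a dark top 58 mm above the bench, centred on the origin. Over it, on posts, a dark steel deck 146 (x) x 196 (y) x 10 mm. The seated plate is centred over deck and housing, square to them.
- deck (a point): Centre of the deck's top face, 84 mm above the bench; axes as the shaker's. The seated plate overhangs the deck by 12 mm all round, with 26 mm of air down to the housing's top beneath the overhang.
- pin_left (a point): Tip of the fixed brass locating pin at 38 mm in x, 75 mm in y from the deck's centre. Both pins: 8 mm in diameter, 10 mm above the deck, hemispherical nose, so a hole about 2 mm off centre still slides down over it. At the start both are hidden under the plate, which rests on their tips.
- pin_right (a point): Tip of the other pin, at 38 mm in x, -75 mm in y from the deck's centre; otherwise the same.
- plate: Aluminium plate 170 (x) x 220 (y) x 6 mm, 0.5 to 0.8 kg, thin dark green mat on top. Origin: centre of its underside; x, y along its edges. At the start 16 to 30 mm short of its place towards the control panel, up to 22 mm to either side, up to 0.12 rad askew, leaning on the pin tips and the deck's near edge, far edge 12 mm above the deck. Seated: origin at deck, axes as the shaker's.
- hole_left (a point): Centre of the plate's locating hole on its +y side, at the underside: 38 mm in x and 75 mm in y from the plate's origin. Both holes are round, 11 mm wide and go through; this one belongs over pin_left.
- hole_right (a point): Centre of the other locating hole, 38 mm in x and -75 mm in y from the plate's origin; belongs over pin_right.
- jar_white: Lidded culture jar with a white lid, 60 mm in diameter, 72 mm tall, loose on the bench beside the shaker; origin at the centre of its underside. Leave it alone. The three jars stand in any order.
- jar_green: The same jar with a green lid. Leave it alone.
- jar_orange: The same jar with an orange lid. Leave it alone.
- tub: Closed clear plastic tub, 162 x 122 mm over its lid, 69 mm tall, loose on the bench to the robot's right; origin at the centre of its underside. Leave it alone.

How it is judged:
By the outcome, as a careful person would: the job done as asked, in the order asked, and still so for the second after the job is handed in, with the robot touching nothing.
It also fails if it takes over 64 s, if anything falls off the work surface, if the arm or the gripper's body presses on something with over 40 N, if the wrist force passes 120 N, or if a joint passes its speed limit or range.

## Working session

There is one attempt and no reset: what is moved stays moved. The work goes in short steps, Python scripts to look and compute and a tool call to move; the robot and the scene stay as the last step left them, time stands still between calls to the robot, and variables do not carry over. Pictures are saved under pics/ and viewed, at most 10 in all, crops included, and the job is handed in when it is done.

Besides the shell and the picture viewer there is one more tool, called by a JSON object that holds its "method" and its "body". jog_arm: Moves the arm, as the interface text tells. Its arguments: {"type":"object","properties":{"targets":{"type":"array","items":{"type":"object","properties":{"turn":{"type":"array","items":{"type":"number"}},"slide":{"type":"array","items":{"type":"number"}},"claw":{"type":"number"}}}}},"required":["targets"]}

```bash
mkdir -p pics; ls
python3 - <<'E'
from cell import *
import cv2,numpy as np
for c in("scene","top"):
    d=read_camera(c); cv2.imwrite(f"pics/{c}0.png",d["frame"]); print(c,d["mtx"].tolist(),d["k1"],(-d["R"].T@d["t"]).round(),d["R"].round(2).tolist())
    for q in("shaker","plate","hole_left","hole_right","jar_white","jar_green","jar_orange","tub"):
        print(q,[(np.round(e["xy"]).tolist(),round(e["conf"],2)) for e in look_for(q,c)[:3]])
print(state())
E
```

```text
pics
scene [[406.8551501436368, 0.0, 319.9049642580528], [0.0, 406.8551501436368, 198.44661128961909], [0.0, 0.0, 1.0]] 0.015539347905126216 [1138. -530. 1100.] [[0.62, 0.78, 0.0], [0.64, -0.51, -0.57], [-0.45, 0.36, -0.82]]
shaker []
plate [([340.0, 180.0], 0.93)]
hole_left [([340.0, 178.0], 0.82)]
hole_right [([341.0, 179.0], 0.7)]
jar_white [([293.0, 243.0], 0.78), ([403.0, 165.0], 0.58)]
jar_green [([402.0, 165.0], 0.72)]
jar_orange [([265.0, 204.0], 0.74)]
tub [([179.0, 252.0], 0.79)]
top [[437.90545686510677, 0.0, 322.1376802631702], [0.0, 437.90545686510677, 192.93857806154915], [0.0, 0.0, 1.0]] -0.02015293426510124 [ 512.  -87. 1266.] [[-0.03, -1.0, -0.01], [-1.0, 0.03, -0.06], [0.06, 0.0, -1.0]]
shaker [([275.0, 231.0], 0.85)]
plate [([286.0, 201.0], 0.85)]
hole_left [([286.0, 198.0], 0.62)]
hole_right [([287.0, 202.0], 0.64)]
jar_white [([377.0, 182.0], 0.61)]
jar_green [([204.0, 184.0], 0.85)]
jar_orange []
tub [([478.0, 242.0], 0.96)]
{'t': 0.9, 'joints': array([-1.29459262e+00,  4.90852559e-01,  1.55888222e+00,  2.81686680e-07,
        1.09172935e+00, -1.05611860e-01]), 'qvel': array([ 8.45744744e-04,  9.56756884e-04, -1.43044539e-03, -9.14621306e-04,
        5.61037767e-05, -9.41730156e-05]), 'tau': array([ 1.80728577e-03, -6.12450027e+01, -2.58430767e+01,  6.92739151e-02,
        4.44395025e-02,  3.06322511e-05]), 'eef_pos': array([ 232.89897714, -580.00899802,  180.19656075]), 'tcp_rot': array([3.14146482e+00, 1.33001433e-05, 3.81815435e-01]), 'ft_force': array([0.58845463, 0.7576501 , 1.36074853]), 'moment': array([ 0.01520982, -0.0132209 ,  0.04579504]), 'grip_force': 0.0, 'opening': 0.998742290983421}
```

View pics/top0.png

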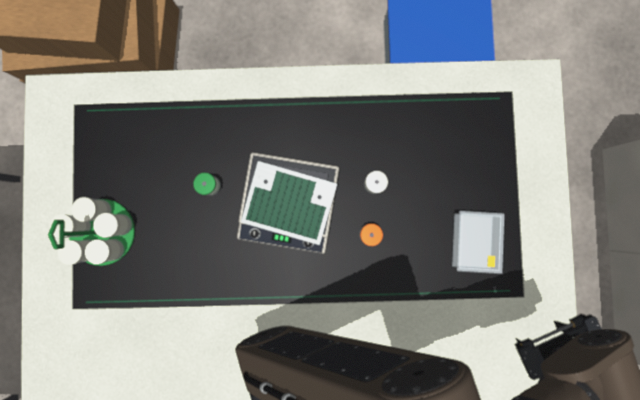

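View pics/scene0.png

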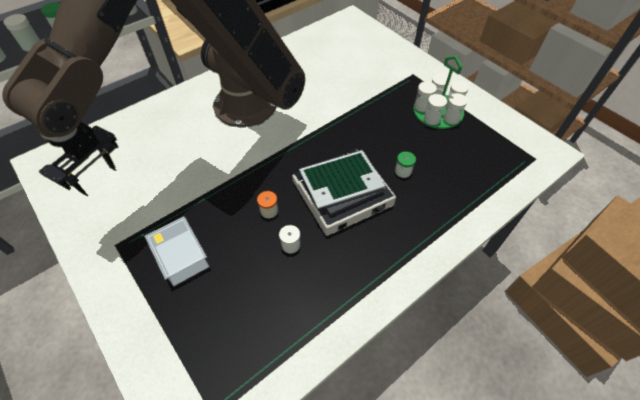

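The top view shows the shaker at about (288,203), with the plate's white corners and the hole dots near (265,182) and (319,197). The green jar is at (207,184), the white one at (376,182) and the orange one at (372,235). I'll enlarge both views.

Run:
```python
import cv2
a=cv2.imread("pics/top0.png")[145:260,225:350]; b=cv2.imread("pics/scene0.png")[140:240,285:405]
cv2.imwrite("pics/c1.png",cv2.resize(a,(750,690)[:2] and (625,575),interpolation=cv2.INTER_CUBIC))
cv2.imwrite("pics/c2.png",cv2.resize(b,(720,600),interpolation=cv2.INTER_CUBIC))
```

```text
(no output)
```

View pics/c1.png

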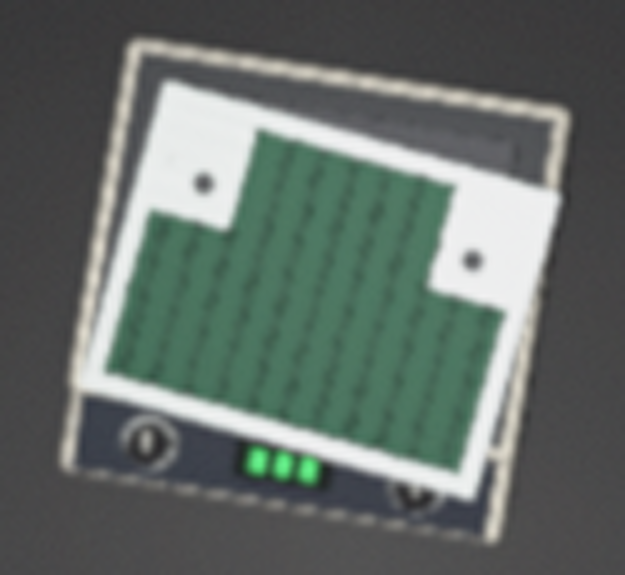

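View pics/c2.png

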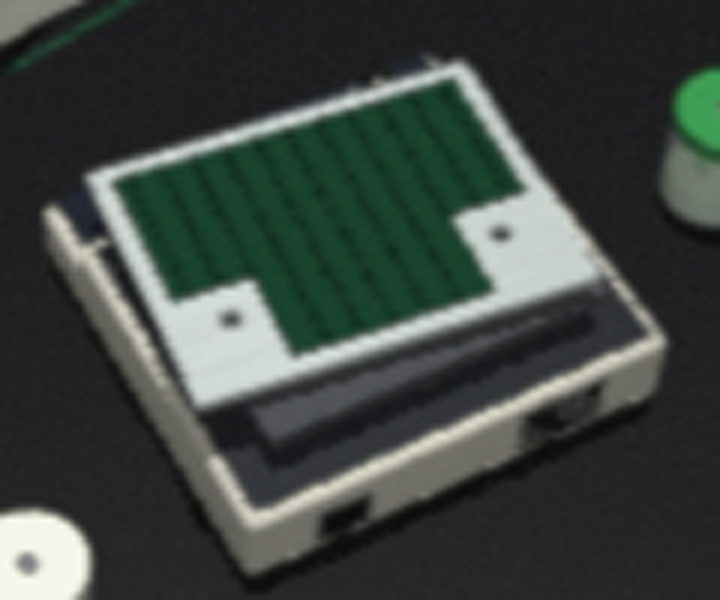

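The crops show the plate yawed clockwise relative to the housing and short towards the panel. Top-crop corners are at (165,80), (560,198), (472,500) and (85,390), with holes at (204,183) and (473,260). Housing far corners are at (135,42) and (568,110). Next I fit poses from these points.

```bash
cat > h.py <<'E'
from cell import *
import cv2,numpy as np
from scipy.optimize import least_squares
def proj(d,X):
    dist=np.array([d["k1"],0,0,0,0.])
    return cv2.projectPoints(np.asarray(X,float).reshape(-1,1,3),cv2.Rodrigues(np.asarray(d["R"]))[0],np.asarray(d["t"],float),np.asarray(d["mtx"]),dist)[0].reshape(-1,2)
def T(p,X):  # p=x,y,yaw
    c,s=np.cos(p[2]),np.sin(p[2]); X=np.asarray(X,float); o=X.copy()
    o[:,0]=p[0]+c*X[:,0]-s*X[:,1]; o[:,1]=p[1]+s*X[:,0]+c*X[:,1]; return o
def rel(a,b): # a in frame b
    c,s=np.cos(b[2]),np.sin(b[2]); dx,dy=a[0]-b[0],a[1]-b[1]; return np.array([c*dx+s*dy,-s*dx+c*dy,a[2]-b[2]])
PL=np.array([[85,110,0],[85,-110,0],[-85,-110,0],[-85,110,0],[38,75,0],[38,-75,0]],float)
def platepts(p,sh,flat=False):
    X=T(p,PL); 
    xs=np.array([rel([*q[:2],0],sh)[0] for q in X])
    X[:,2]=90.+(0 if flat else (xs+73)*10/111); return X
def uv(P,k,o): return (np.array(P,float)+.5)/k-.5+np.array(o)
E
cat > m1.py <<'E'
from h import *
H=np.array([[100,125,58],[100,-125,58],[-100,-125,58],[-100,125,58]],float)
D={c:read_camera(c) for c in("top","scene")}
M={"top":(uv([[135,42],[568,110],[498,450],[80,388]],5,(225,145)),uv([[165,80],[560,198],[472,500],[85,390],[204,183],[473,260]],5,(225,145))),
"scene":(uv([[662,340],[255,525],[95,245]],6,(285,140)),uv([[600,280],[200,408],[90,178],[465,62],[501,233],[232,319]],6,(285,140)))}
for cs in(["top"],["scene"],["top","scene"]):
    f=lambda p:np.concatenate([(proj(D[c],T(p,H))[:len(M[c][0])]-M[c][0]).ravel() for c in cs])
    s=least_squares(f,[490,0,-.2],x_scale=[10,10,.1],loss="soft_l1"); sh=s.x
    g=lambda p:np.concatenate([(proj(D[c],platepts(p,sh))-M[c][1]).ravel() for c in cs])
    r=least_squares(g,sh,x_scale=[10,10,.1],loss="soft_l1")
    print(cs,sh.round(3),np.abs(f(sh)).max().round(2),r.x.round(3),np.abs(g(r.x)).max().round(2),"rel",rel(r.x,sh).round(3)); print(f(sh).round(1).tolist()); print(g(r.x).round(1).tolist())
for q,px in(("green",(206,184)),("white",(376,182)),("orange",(372,235))):
    j=least_squares(lambda p:proj(D["top"],[[p[0],p[1],72]])[0]-px,[500,0]).x; print(q,j.round(),rel([*j,0],sh).round())
E
python3 m1.py
```

```text
['top'] [ 5.89541e+02  1.00450e+01 -1.92000e-01] 3.25 [ 5.63931e+02  8.24300e+00 -3.06000e-01] 0.98 rel [-24.796  -6.652  -0.115]
[-1.1, -1.5, 1.0, -0.6, 3.2, 2.9, -2.6, 0.3]
[0.1, 0.3, 0.1, -0.7, 0.3, 0.1, -1.0, -0.5, 0.1, 0.3, 0.1, 0.3]
['scene'] [ 5.92279e+02  1.66820e+01 -2.02000e-01] 2.81 [ 5.67971e+02  9.69500e+00 -3.11000e-01] 0.68 rel [-22.416 -11.714  -0.109]
[2.8, -0.0, -0.1, 0.3, -2.1, -0.6]
[0.7, -0.3, -0.1, 0.0, -0.5, -0.4, -0.1, 0.2, 0.1, 0.2, -0.1, 0.1]
['top', 'scene'] [ 5.89915e+02  1.26870e+01 -1.94000e-01] 3.65 [ 5.65476e+02  8.90900e+00 -3.08000e-01] 1.27 rel [-23.252  -8.419  -0.114]
[-1.9, -1.6, 0.1, -0.6, 2.2, 2.8, -3.6, 0.1, 1.4, -0.2, -1.2, 0.6, -3.6, -0.1]
[-0.1, -0.3, -0.1, -1.2, -0.0, -0.4, -1.3, -1.1, -0.2, -0.3, -0.1, -0.2, -0.0, -0.8, -0.7, -0.3, -1.2, -0.6, -0.9, -0.2, -0.6, -0.2, -0.8, -0.2]
green [623. 235.] [-10. 225.   0.]
white [ 615. -231.] [  72. -234.    0.]
orange [ 471. -215.] [ -73. -246.    0.]
```

The plate fit is good to about 1 px, but the housing's rim seems inset. I'll stretch the contrast to find the deck's visible edge and use that as the reference.

Run:
```python
import cv2,numpy as np
def cr(f,x0,y0,w,h,k,g):
    a=cv2.imread(f)[y0:y0+h,x0:x0+w].astype(float)/255
    return cv2.resize((255*np.clip(a*g,0,1)**.7).astype('uint8'),(w*k,h*k),interpolation=cv2.INTER_CUBIC)
a=cr("pics/top0.png",245,148,100,37,8,1.8); b=cr("pics/scene0.png",315,180,85,50,8,1.8)
c=np.zeros((600-0,800,3),'uint8'); c[:296]=a; c[296:,:680]=cv2.resize(b,(680,400))[:304]
cv2.imwrite("pics/c3.png",c)
```

```text
(no output)
```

View pics/c3.png

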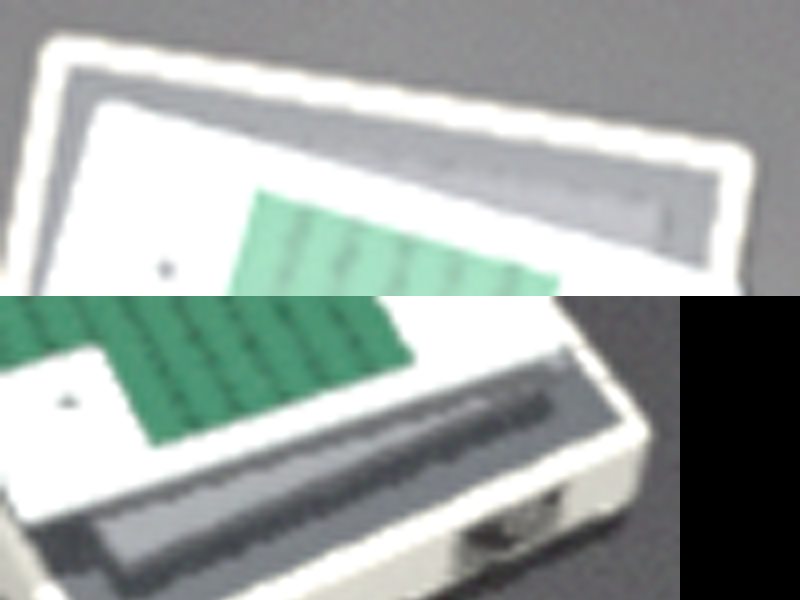

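The deck's far right corner shows at (660,203) in the top crop and (120,570) in the scene strip. The housing's far rim corners are at (40,34) and (754,147) in the top crop. I'll refit with these.

```bash
cat > m2.py <<'E'
from h import *
D={c:read_camera(c) for c in("top","scene")}
W={"top":(np.array([[100,125,58],[100,-125,58],[73,-98,84]],float),uv([[40,34],[754,147],[660,203]],8,(245,148))),
"scene":(np.array([[100,125,58],[100,-125,58],[73,-98,84],[73,98,84]],float),np.vstack([uv([[652,139]],8,(315,180)),uv([[255,528]],6,(285,140)),uv([[120,274],[550,88]],8,(315,180))]))}
P={"top":uv([[165,80],[560,198],[472,500],[85,390],[204,183],[473,260]],5,(225,145)),
"scene":uv([[600,280],[200,408],[90,178],[465,62],[501,233],[232,319]],6,(285,140))}
for cs in(["top"],["scene"],["top","scene"]):
    # per-camera pixel bias (calibration) is shared by deck & plate, so fit each camera separately and jointly
    f=lambda p:np.concatenate([(proj(D[c],T(p,W[c][0]))-W[c][1]).ravel() for c in cs])
    sh=least_squares(f,[590,12,-.19],x_scale=[10,10,.1],loss="soft_l1").x
    g=lambda p:np.concatenate([(proj(D[c],platepts(p,sh))-P[c]).ravel() for c in cs])
    r=least_squares(g,sh,x_scale=[10,10,.1],loss="soft_l1")
    print(cs,sh.round(3),r.x.round(3),"rel",rel(r.x,sh).round(3)); print(f(sh).round(1).tolist())
E
python3 m2.py
```

```text
['top'] [ 5.89273e+02  1.18670e+01 -1.88000e-01] [ 5.63927e+02  8.23700e+00 -3.06000e-01] rel [-24.223  -8.297  -0.119]
[0.2, 0.0, -0.4, 0.0, 0.2, -0.0]
['scene'] [ 5.92026e+02  9.66100e+00 -1.92000e-01] [ 5.67904e+02  9.75700e+00 -3.11000e-01] rel [-23.698  -4.499  -0.12 ]
[0.1, -0.0, -1.5, 1.2, -0.1, -0.1, 1.9, -1.5]
['top', 'scene'] [ 5.9018e+02  1.1261e+01 -1.9000e-01] [ 5.65467e+02  8.91800e+00 -3.08000e-01] rel [-23.827  -6.964  -0.118]
[0.5, -0.4, -0.2, -0.2, 0.5, -0.3, 0.0, -0.7, -1.3, 0.5, 0.0, -0.7, 1.9, -2.2]
```

Estimated poses: shaker at (590, 11, yaw -0.19), plate relative to it at (-24, -7, -0.118). I'll keep the two open fingertips parallel to the target edge so that pushing squares the plate. First a +y push on the right edge, then a +x push on the near edge.

{"method": "jog_arm", "body": {"targets": [{"turn":[0,0,5],"slide":[25,37,0],"claw":100},{"turn":[0,0,5],"slide":[25,37,0],"claw":100},{"turn":[0,0,5],"slide":[25,37,0],"claw":100},{"turn":[0,0,5],"slide":[25,37,0],"claw":100},{"turn":[0,0,5],"slide":[25,37,0],"claw":100}]}}

```text
t: 1.72
eef_pos: [358.6, -393.8, 180.3]
tcp_rot: [3.141, 0.0, 0.821]
ft_force: [0.6, -0.1, 0.8]
opening: 1.0
grip_force: 0.0
```

{"method": "jog_arm", "body": {"targets": [{"turn":[0,0,5],"slide":[25,37,0],"claw":100},{"turn":[0,0,5],"slide":[25,37,0],"claw":100},{"turn":[0,0,5],"slide":[25,37,0],"claw":100},{"turn":[0,0,5],"slide":[25,37,0],"claw":100},{"turn":[0,0,5],"slide":[25,37,0],"claw":100}]}}

```text
t: 2.35
eef_pos: [483.6, -208.8, 180.3]
tcp_rot: [3.141, 0.0, 1.257]
ft_force: [-0.2, -0.1, 0.0]
opening: 1.002
grip_force: 0.0
```

{"method": "jog_arm", "body": {"targets": [{"turn":[0,0,4],"slide":[27,38,0],"claw":100},{"turn":[0,0,3.1],"slide":[27.5,39,0],"claw":100},{"turn":[0,0,0],"slide":[0,0,-40],"claw":100},{"turn":[0,0,0],"slide":[0,0,-40],"claw":100},{"turn":[0,0,0],"slide":[0,0,-24],"claw":100}]}}

```text
t: 2.98
eef_pos: [536.9, -132.6, 74.5]
tcp_rot: [-3.14, -0.0, 1.379]
ft_force: [0.8, -0.3, 1.0]
opening: 0.998
grip_force: 0.0
```

{"method": "jog_arm", "body": {"targets": [{"turn":[0,0,0],"slide":[1,5,0],"claw":100},{"turn":[0,0,0],"slide":[1,5,0],"claw":100},{"turn":[0,0,0],"slide":[0.6,3,0],"claw":100},{"turn":[0,0,0],"slide":[0.6,3,0],"claw":100},{"turn":[0,0,0],"slide":[0.6,3,0],"claw":100}]}}

```text
t: 3.6
eef_pos: [541.4, -113.8, 76.6]
tcp_rot: [3.141, 0.0, 1.378]
ft_force: [0.2, 1.2, -0.5]
opening: 1.0
grip_force: 0.0
```

{"method": "jog_arm", "body": {"targets": [{"turn":[0,0,0],"slide":[0.4,2,0],"claw":100},{"turn":[0,0,0],"slide":[0.4,2,0],"claw":100},{"turn":[0,0,0],"slide":[0.4,2,0],"claw":100},{"turn":[0,0,0],"slide":[0,0,0],"claw":100}]}}

```text
t: 4.1
eef_pos: [542.4, -107.9, 76.1]
tcp_rot: [3.142, 0.0, 1.379]
ft_force: [0.1, -1.5, -0.1]
opening: 1.002
grip_force: 0.0
```

{"method": "jog_arm", "body": {"targets": [{"turn":[0,0,0],"slide":[0.4,1.5,0],"claw":100},{"turn":[0,0,0],"slide":[0.2,1.5,0],"claw":100},{"turn":[0,0,0],"slide":[0.2,1,0],"claw":100},{"turn":[0,0,0],"slide":[0,0,0],"claw":100}]}}

```text
t: 4.6
eef_pos: [543.2, -103.9, 76.2]
tcp_rot: [3.141, -0.0, 1.379]
ft_force: [0.7, 0.1, -0.3]
opening: 0.999
grip_force: 0.0
```

Run:
```python
from h import *
for c in("top",):
    d=read_camera(c); a=d["frame"][140:260,220:380]; cv2.imwrite("pics/c4.png",cv2.resize(a,(800,600),interpolation=cv2.INTER_CUBIC))
print(state()["ft_force"])
```

```text
[0.04785919 0.1997578  0.22844319]
```

View pics/c4.png

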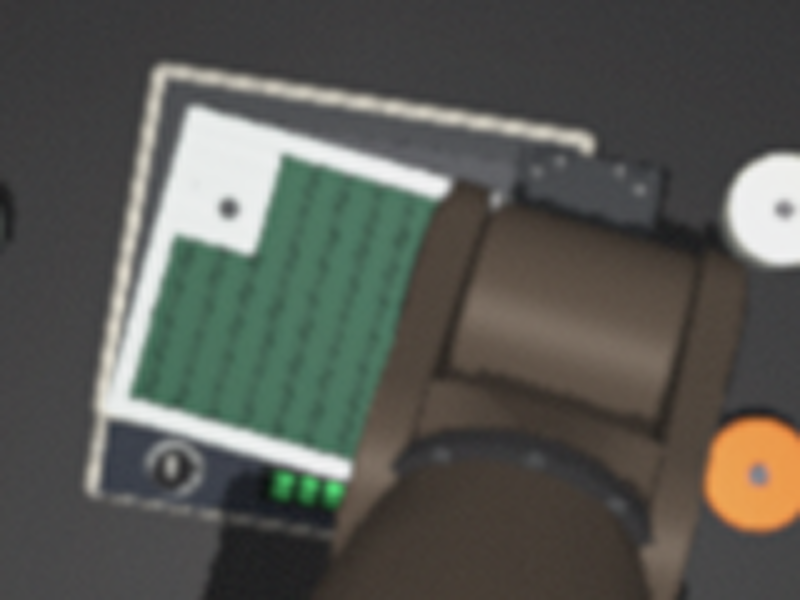

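No contact yet: the plate's corner is still at image pixel (258,161) and the force is about zero. I'll go on in small steps.

{"method": "jog_arm", "body": {"targets": [{"turn":[0,0,0],"slide":[0.4,1.5,0],"claw":100},{"turn":[0,0,0],"slide":[0.2,1.5,0],"claw":100},{"turn":[0,0,0],"slide":[0.2,1,0],"claw":100},{"turn":[0,0,0],"slide":[0,0,0],"claw":100}]}}

```text
t: 5.15
eef_pos: [544.0, -99.9, 76.2]
tcp_rot: [3.141, 0.0, 1.379]
ft_force: [0.3, 0.0, -0.5]
opening: 0.996
grip_force: 0.0
```

Run:
```python
from h import *
d=read_camera("scene"); a=d["frame"][130:250,260:420]; cv2.imwrite("pics/c5.png",cv2.resize(a,(800,600),interpolation=cv2.INTER_CUBIC))
print(state()["ft_force"])
```

```text
[0.1419153  0.17391892 1.15177772]
```

View pics/c5.png

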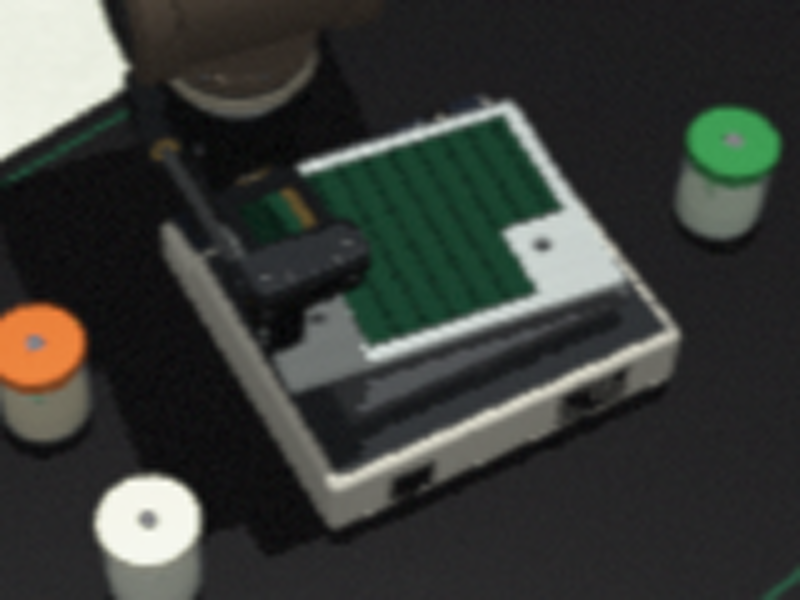

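The far finger is right at the plate's right edge near crop (280,345). I'll continue gently and track the plate by its hole blobs.

```bash
cat > tr.py <<'E'
from h import *
SH={"top":np.array([589.27,11.87,-.188]),"scene":np.array([592.03,9.66,-.192])}
def holes(c):
    d=read_camera(c); g=cv2.cvtColor(d["frame"],cv2.COLOR_BGR2GRAY).astype(np.float32)
    hsv=cv2.cvtColor(d["frame"],cv2.COLOR_BGR2HSV)
    bh=cv2.morphologyEx(g,cv2.MORPH_BLACKHAT,np.ones((9,9)))
    bright=cv2.erode((cv2.dilate(g,np.ones((5,5)))>100).astype(np.uint8),np.ones((3,3)))
    o=[]
    for z in (96.,):
      for y in(75,-75):
        best=None
        p0=proj(d,T(SH[c],[[38-10,y,z]]))[0]
        x0,y0=(p0-16).astype(int); w=(bh*bright)[y0:y0+32,x0:x0+32]; sat=hsv[y0:y0+32,x0:x0+32,1]; w=np.where(sat<90,w,0)
        m=(w>25).astype(np.uint8); n,l,s,ce=cv2.connectedComponentsWithStats(m)
        C=[]
        for i in range(1,n):
            if 2<=s[i,4]<=25:
                ww=np.where(l==i,w,0); yy,xx=np.mgrid[:32,:32]; u=np.array([(ww*xx).sum(),(ww*yy).sum()])/ww.sum()+[x0,y0]
                X=least_squares(lambda q:proj(d,[[q[0],q[1],98.]])[0]-u,[590,0]).x
                C.append((u.round(1).tolist(),int(s[i,4]),rel([*X,0],SH[c])[:2].round(1).tolist()))
        o.append((y,C))
    return o
if __name__=="__main__":
    for c in("top","scene"):
        for h in holes(c): print(c,h)
    s=state(); print(rel([*s["eef_pos"][:2],0],[590.2,11.3,-.19])[:2].round(1),s["ft_force"].round(1))
E
python3 tr.py
```

```text
top (75, [([276.0, 171.2], 3, [54.3, 38.5]), ([265.3, 181.2], 21, [23.1, 62.5]), ([256.8, 187.8], 18, [2.1, 81.9])])
top (-75, [([302.7, 171.6], 11, [64.5, -32.5]), ([325.7, 171.6], 3, [74.4, -93.3]), ([308.8, 177.5], 4, [51.5, -51.1]), ([315.2, 177.4], 3, [54.4, -68.0])])
scene (75, [([370.4, 170.0], 14, [-3.9, 90.0]), ([368.0, 178.5], 15, [21.5, 65.4]), ([365.3, 186.4], 16, [44.0, 42.1]), ([384.2, 187.1], 14, [73.3, 92.0]), ([364.5, 194.0], 2, [67.4, 25.2])])
scene (-75, [([323.5, 193.0], 2, [6.7, -83.1]), ([334.4, 197.9], 7, [37.9, -62.6]), ([336.6, 203.0], 2, [57.1, -65.7])])
[ -24.4 -118. ] [ 0.2 -0.9 -0.9]
```

{"method": "jog_arm", "body": {"targets": [{"turn":[0,0,0],"slide":[0.2,1,0],"claw":100},{"turn":[0,0,0],"slide":[0.2,1,0],"claw":100},{"turn":[0,0,0],"slide":[0.2,1,0],"claw":100}]}}

```text
t: 5.68
eef_pos: [544.6, -96.9, 76.1]
tcp_rot: [3.141, 0.0, 1.378]
ft_force: [-0.2, -0.1, 0.7]
opening: 1.005
grip_force: 0.0
```

```bash
python3 tr.py
```

```text
top (75, [([276.0, 171.2], 3, [54.3, 38.5]), ([265.3, 181.2], 21, [23.1, 62.5]), ([256.8, 187.8], 18, [2.1, 81.9])])
top (-75, [([302.2, 171.5], 9, [64.6, -31.0]), ([323.5, 172.0], 2, [72.3, -87.7]), ([306.8, 177.6], 3, [50.2, -45.8]), ([313.2, 177.4], 3, [53.6, -62.8])])
scene (75, [([370.4, 170.0], 14, [-3.9, 90.0]), ([368.0, 178.5], 15, [21.5, 65.4]), ([365.3, 186.4], 16, [44.0, 42.0]), ([384.2, 187.2], 14, [73.3, 92.1])])
scene (-75, [([323.5, 193.0], 2, [6.7, -83.2]), ([333.0, 197.5], 2, [34.7, -65.5]), ([339.6, 202.0], 2, [58.1, -56.0])])
[ -24.4 -114.8] [ 0.8 -0.8  0. ]
```

Run:
```python
from h import *
s=state(); p=s["eef_pos"]; y=s["tcp_rot"][2]; tx=np.array([np.cos(y),np.sin(y),0]); ty=np.array([np.sin(y),-np.cos(y),0])
out=[]
for c,(x0,y0) in(("scene",(300,150)),("top",(285,160))):
    d=read_camera(c); k=8; a=cv2.resize(np.clip(d["frame"][y0:y0+72,x0:x0+50].astype(float)*1.5,0,255).astype(np.uint8),(400,576),interpolation=cv2.INTER_CUBIC)
    pt=lambda X:tuple(int(v) for v in ((proj(d,[X])[0]-[x0,y0]+.5)*k))
    for sg in(1,-1):
        for w in(-10,10):
            b=p+sg*53.5*ty+w*tx; cv2.line(a,pt(b),pt(b+[0,0,60]),(0,0,255) if w>0 else (255,0,255),1)
    P=platepts([563.9,8.2,-.306] if c=="top" else [567.9,9.75,-.311],[590.2,11.3,-.19])
    cv2.line(a,pt(P[1]),pt(P[2]),(0,255,255),1)
    Q=P[[1,2]]-[0,0,6]; cv2.line(a,pt(Q[0]),pt(Q[1]),(255,255,0),1)
    out.append(a)
cv2.imwrite("pics/c6.png",np.hstack(out))
```

```text
(no output)
```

View pics/c6.png

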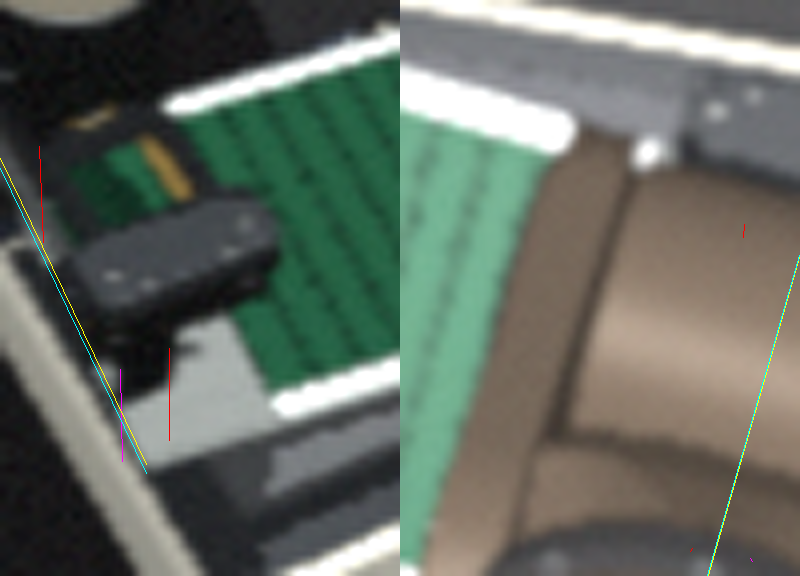

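Run:
```python
from h import *
d=read_camera("scene"); k=10
def draw(im,x0,y0,p,y,w,h,body=True):
    a=cv2.resize((255*np.clip(im[y0:y0+h,x0:x0+w].astype(float)/255*1.3,0,1)**.5).astype(np.uint8),(w*k,h*k),interpolation=cv2.INTER_CUBIC)
    p=np.array(p); tx=np.array([np.cos(y),np.sin(y),0]); ty=np.array([np.sin(y),-np.cos(y),0])
    pt=lambda X:tuple(int(v) for v in ((proj(d,[X])[0]-[x0,y0]+.5)*k))
    for sg in(1,-1):
        b=p+sg*53.5*ty
        for z in(0,20,40,78): cv2.circle(a,pt(b+[0,0,z]),3,(0,0,255) if z else (0,255,0),-1)
        e=p+sg*90*ty+[0,0,78]; cv2.line(a,pt(e+37*tx),pt(e-37*tx),(255,255,0),1)
    return a
s=state()
A=draw(cv2.imread("pics/scene0.png"),38,115,[232.9,-580,180.2],.3818,90//2+35-0,60)
A=cv2.resize(A,(400,300)); 
B=draw(d["frame"],300,155,s["eef_pos"],s["tcp_rot"][2],40,60)
o=np.zeros((600,800,3),np.uint8); o[:300,:400]=A; o[:,400:]=B
cv2.imwrite("pics/c7.png",o)
```

```text
(no output)
```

View pics/c7.png

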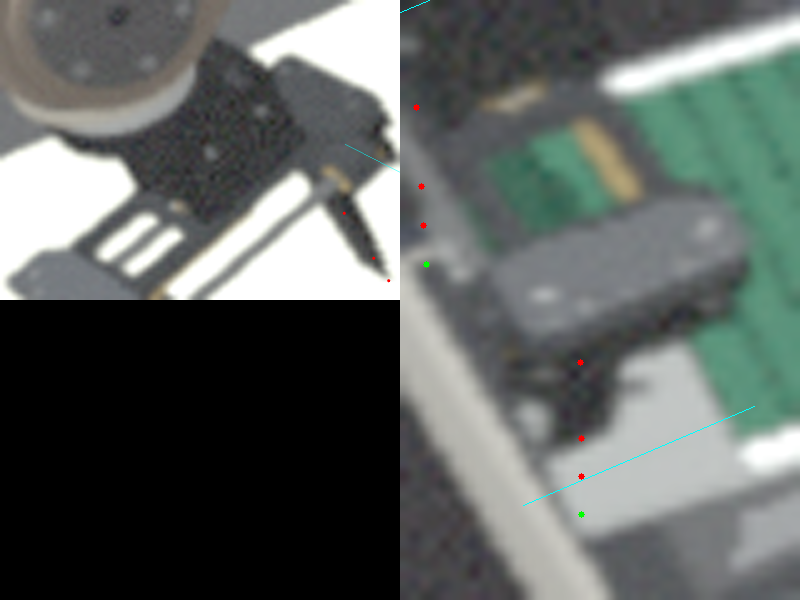

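The visible fingertip seems to end well above where the reported TCP projects, which would explain the lack of contact. The start pictures against the current background give a clean silhouette of the hand to measure this.

Run:
```python
from h import *
p=np.array([232.9,-580,180.2]); y=.3818; ty=np.array([np.sin(y),-np.cos(y),0])
for c in("scene","top"):
    d=read_camera(c); a=cv2.imread(f"pics/{c}0.png")
    for sg in(1,-1):
        print(c,sg,[(z,proj(d,[p+sg*53.5*ty+[0,0,z]])[0].round(1).tolist()) for z in(0,20,40,78)])
    if c=="scene": x0,x1,y0,y1=94,128,148,182
    else: x0,x1,y0,y1=505,545,325,365
    g=cv2.cvtColor(a,cv2.COLOR_BGR2GRAY)[y0:y1:2,x0:x1:1]; g2=cv2.cvtColor(d["frame"],cv2.COLOR_BGR2GRAY)[y0:y1:2,x0:x1:1]
    print(c,x0,y0)
    for r,q in zip(g,g2): print("".join("%x"%(v//16) for v in r),"".join("%x"%(v//16) for v in q))
```

```text
scene 1 [(0, [88.9, 201.9]), (20, [85.4, 197.7]), (40, [81.9, 193.3]), (78, [74.7, 184.7])]
scene -1 [(0, [118.1, 175.0]), (20, [115.3, 170.6]), (40, [112.3, 166.1]), (78, [106.3, 157.2])]
scene 94 148
11111111222211111112479bdeeeeeeeee eeeeeeeeeeeeeeeeeeeefeeeeeeeeeeeee
259a8411233322111249deeeeeeeeeeeee eeeeeeeeeeeeeeeeeeeeeeeeeeeeeeeeee
bdeeea423322332259deeeeeeeeeeeeeee eeeeeeeeeeeeeeeeeeeeeeeeeeeeeeeeee
eeedb63322110028deeeeeeeeeeeeeeeee eeeeeeeeeeeeeeeeeeeeeeeeeeeeeeeeee
eda6335862110003aeeeeeeeeeeeeeeeee eeeeeeeeeeeeeeeeeeeeeeeeeeeeeeeeee
74348bdec84111004aeeeeeeeeeeeeeeee eeeeeeeeeeeeeeeeeeeeeeeeeeeeeeeeee
359deeeeeeb5210003aeeeeeeeeeeeeeee eeeeeeeeeeeeeeeeeeeeeeeeeeeeeeeeee
adeeeeeeeeec8211003aeeeeeeeeeeeeee eeeeeeeeeeeeeeeeeeeeeeeeeeeeeeeeee
eeeeeeeeeeeed8411115beeeeeeeeeeeee eeeeeeeeeeeeeeeeeeeeeeeeeeeeeeeeee
eeeeeeeeeeeeeeb521115beeeeeeeeeeee eeeeeeeeeeeeeeeeeeeeeeeeeeeeeeeeee
eeeeeeeeeeeeeeed974139eeeeeeeeeeee eeeeeeeeeeeeeeeeeeeeeeeeeeeeeeeeee
eeeeeeeeeeeeeeeeeeeb88adeeeeeeeeee eeeeeeeeeeeeeeeeeeeeeeeeeeeeeeeeee
eeeeeeefeeeeeeffffffeeffeeeeeeeeee eeeeeeeeeeeeeeeffffffff
[... 1432 characters left out ...]
111 eeeeeeeeeeeeeeeeeeeeeeeeeeeeeeeeeeeeeeee
eeeeeeeeeeda5211122222222222222221111111 eeeeeeeeeeeeeeeeeeeeeeeeeeeeeeeeeeeeeeee
eeeeeeeeeeed9412222222222222222222111111 eeeeeeeeeeeeeeeeeeeeeeeeeeeeeeeeeeeeeeee
eeeeeeeeeeeed942222222222222222222221110 eeeeeeeeeeeeeeeeeeeeeeeeeeeeeeeeeeeeeeee
eeeeeeeeeeeeed94222222222222222222221110 eeeeeeeeeeeeeeeeeeeeeeeeeeeeeeeeeeeeeeee
eeeeeeeeeeeeeed9422322222222222222222210 eeeeeeeeeeeeeeeeeeeeeeeeeeeeeeeeeeeeeeee
eeeeeeeeeeeeeeeb732222222222222222222211 eeeeeeeeeeeeeeeeeeeeeeeeeeeeeeeeeeeeeeee
eeeeeeeeeeeeeeeeb62222222222222222222222 eeeeeeeeeeeeeeeeeeeeeeeeeeeeeeeeeeeeeeee
eeeeeeeeeeeeeeeeea6222222222222222222222 eeeeeeeeeeeeeeeeeeeeeeeeeeeeeeeeeeeeeeee
```

Both cameras put the open fingertips about 25 mm behind the reported TCP. They were therefore passing just above the plate. I'll back off, descend by that amount and push again.

{"method": "jog_arm", "body": {"targets": [{"turn":[0,0,0],"slide":[0,0,10],"claw":100},{"turn":[0,0,0],"slide":[-3.1,-16,0],"claw":100},{"turn":[0,0,0],"slide":[-3.1,-16,0],"claw":100},{"turn":[0,0,0],"slide":[0,0,-18],"claw":100},{"turn":[0,0,0],"slide":[0,0,-18],"claw":100}]}}

```text
t: 6.65
eef_pos: [538.1, -130.5, 49.7]
tcp_rot: [3.141, 0.0, 1.377]
ft_force: [-0.6, 0.1, 0.1]
opening: 1.002
grip_force: 0.0
```

{"method": "jog_arm", "body": {"targets": [{"turn":[0,0,0],"slide":[0.8,4,0],"claw":100},{"turn":[0,0,0],"slide":[0.6,3,0],"claw":100},{"turn":[0,0,0],"slide":[0.6,3,0],"claw":100},{"turn":[0,0,0],"slide":[0.4,2,0],"claw":100},{"turn":[0,0,0],"slide":[0.4,2,0],"claw":100}]}}

```text
t: 7.28
eef_pos: [541.6, -115.2, 50.6]
tcp_rot: [3.14, 0.0, 1.378]
ft_force: [-0.2, -4.3, 1.4]
opening: 1.0
grip_force: 1.7
```

```bash
python3 tr.py
```

```text
top (75, [([275.7, 171.6], 6, [53.2, 39.0]), ([264.8, 181.5], 20, [22.2, 63.5]), ([256.7, 188.0], 16, [1.6, 82.1])])
top (-75, [([301.4, 171.4], 6, [64.5, -28.9])])
scene (75, [([370.3, 169.6], 14, [-5.2, 90.4]), ([368.4, 178.1], 12, [20.9, 67.2]), ([365.6, 186.1], 15, [43.2, 43.6]), ([383.9, 186.9], 12, [72.2, 91.6])])
scene (-75, [([327.0, 190.6], 2, [3.6, -69.4]), ([325.3, 193.9], 4, [12.1, -79.8]), ([335.9, 197.8], 12, [39.6, -58.2]), ([339.5, 202.0], 2, [58.1, -56.1]), ([342.5, 201.0], 2, [59.1, -46.4]), ([333.5, 204.0], 2, [56.1, -75.5]), ([336.5, 203.0], 2, [57.1, -65.8]), ([317.5, 208.3], 12, [47.8, -124.8]), ([330.5, 205.0], 2, [55.2, -85.1]), ([323.6, 207.0], 2, [52.0, -106.6])])
[ -24.  -133.2] [-0.1 -2.   0.3]
```

Contact at the expected place: face at -123, force about 4 N, and the hole is moving. Continuing.

{"method": "jog_arm", "body": {"targets": [{"turn":[0,0,0],"slide":[0.4,2,0],"claw":100},{"turn":[0,0,0],"slide":[0.4,2,0],"claw":100},{"turn":[0,0,0],"slide":[0.4,2,0],"claw":100},{"turn":[0,0,0],"slide":[0.4,2,0],"claw":100}]}}

```text
t: 7.88
eef_pos: [543.0, -107.0, 50.3]
tcp_rot: [3.141, 0.0, 1.378]
ft_force: [1.1, -3.1, 2.1]
opening: 0.999
grip_force: 2.3
```

{"method": "jog_arm", "body": {"targets": [{"turn":[0,0,0],"slide":[0.2,1.5,0],"claw":100},{"turn":[0,0,0],"slide":[0.3,1.5,0],"claw":100},{"turn":[0,0,0],"slide":[0.2,1,0],"claw":100}]}}

```text
t: 8.25
eef_pos: [543.6, -103.0, 50.2]
tcp_rot: [3.141, 0.0, 1.378]
ft_force: [-0.7, -4.8, 3.8]
opening: 0.999
grip_force: 2.4
```

```bash
python3 tr.py|grep -v "\-75"
```

```text
top (75, [([272.7, 173.7], 19, [46.1, 46.2]), ([260.0, 183.8], 21, [13.9, 75.3]), ([252.2, 190.6], 17, [-7.3, 92.9])])
scene (75, [([371.4, 166.7], 14, [-13.9, 99.9]), ([370.1, 175.1], 14, [13.2, 78.3]), ([367.8, 183.2], 18, [37.0, 55.6]), ([382.6, 184.7], 17, [63.2, 92.7]), ([374.5, 188.0], 2, [62.3, 63.9]), ([371.6, 189.0], 2, [61.3, 53.9]), ([363.6, 192.0], 2, [59.7, 26.4])])
[ -24.4 -120.9] [ 0.2 -3.2  2.5]
```

The left hole's y is now about 75–78 (target 75) and the plate is squared, so only about +24 mm in x remains. I'll move round to the near edge and turn the hand by -90°.

{"method": "jog_arm", "body": {"targets": [{"turn":[0,0,0],"slide":[-1.9,-10,0],"claw":100},{"turn":[0,0,0],"slide":[-1.9,-10,0],"claw":100},{"turn":[0,0,0],"slide":[0,0,45],"claw":100},{"turn":[0,0,0],"slide":[0,0,45],"claw":100},{"turn":[0,0,-10],"slide":[-10,18,0],"claw":100}]}}

```text
t: 8.98
eef_pos: [531.0, -106.4, 142.9]
tcp_rot: [3.136, -0.0, 1.199]
ft_force: [0.1, -0.0, -1.4]
opening: 1.0
grip_force: 0.0
```

{"method": "jog_arm", "body": {"targets": [{"turn":[0,0,-10],"slide":[-10,18,0],"claw":100},{"turn":[0,0,-10],"slide":[-10,18,0],"claw":100},{"turn":[0,0,-10],"slide":[-10,18,0],"claw":100},{"turn":[0,0,-10],"slide":[-10,18,0],"claw":100},{"turn":[0,0,-10],"slide":[-10,18,0],"claw":100}]}}

```text
t: 9.6
eef_pos: [479.0, -14.9, 140.0]
tcp_rot: [-3.141, 0.001, 0.325]
ft_force: [0.1, -0.5, -0.3]
opening: 1.002
grip_force: 0.0
```

{"method": "jog_arm", "body": {"targets": [{"turn":[0,0,-10],"slide":[-10,18,0],"claw":100},{"turn":[0,0,-10],"slide":[-11,18,0],"claw":100},{"turn":[0,0,-10],"slide":[-11,18,0],"claw":100}]}}

```text
t: 9.98
eef_pos: [447.0, 39.1, 140.0]
tcp_rot: [3.142, 0.001, -0.199]
ft_force: [0.9, 0.0, -0.2]
opening: 1.001
grip_force: 0.0
```

```bash
python3 tr.py|grep -v "e (-75"
```

```text
top (75, [([272.4, 173.7], 16, [46.2, 47.0]), ([260.0, 183.9], 21, [13.7, 75.3]), ([252.0, 190.7], 18, [-7.6, 93.3])])
top (-75, [([308.9, 184.1], 15, [33.9, -54.4]), ([314.4, 196.7], 21, [3.0, -74.2])])
scene (75, [([371.5, 166.7], 15, [-13.7, 100.0]), ([370.1, 175.1], 14, [13.2, 78.3]), ([367.8, 183.1], 19, [36.6, 55.7]), ([382.7, 184.7], 17, [63.1, 92.8]), ([363.5, 192.0], 2, [59.7, 26.4])])
[-146.4    0.7] [-0.5  0.3  0.4]
```

Holes (top camera) are at (13.7, 75.3) and (3.0, -74.2), so 0.07 rad of skew remains and the two-finger push will remove it. Descending and pushing along +x.

{"method": "jog_arm", "body": {"targets": [{"turn":[0,0,0.5],"slide":[0,0,-30],"claw":100},{"turn":[0,0,0],"slide":[0,0,-30],"claw":100},{"turn":[0,0,0],"slide":[0,0,-30],"claw":100},{"turn":[0,0,0],"slide":[5,-0.9,0],"claw":100},{"turn":[0,0,0],"slide":[5,-1,0],"claw":100}]}}

```text
t: 10.7
eef_pos: [458.8, 36.6, 50.9]
tcp_rot: [3.142, -0.001, -0.182]
ft_force: [0.6, 0.5, -0.7]
opening: 0.995
grip_force: 0.0
```

{"method": "jog_arm", "body": {"targets": [{"turn":[0,0,0],"slide":[3,-0.6,0],"claw":100},{"turn":[0,0,0],"slide":[3,-0.6,0],"claw":100},{"turn":[0,0,0],"slide":[2,-0.4,0],"claw":100},{"turn":[0,0,0],"slide":[2,-0.4,0],"claw":100},{"turn":[0,0,0],"slide":[2,-0.4,0],"claw":100}]}}

```text
t: 11.32
eef_pos: [468.7, 34.8, 50.5]
tcp_rot: [3.141, 0.002, -0.184]
ft_force: [-5.1, 0.9, 5.8]
opening: 1.0
grip_force: 3.1
```

```bash
python3 tr.py
```

```text
top (75, [([272.7, 173.7], 15, [46.2, 46.1]), ([259.8, 183.9], 22, [13.5, 75.7]), ([251.6, 190.6], 14, [-7.5, 94.4])])
top (-75, [([308.9, 184.5], 16, [32.8, -54.5]), ([314.3, 196.7], 20, [2.8, -74.0])])
scene (75, [([371.6, 166.3], 14, [-14.8, 101.1]), ([370.0, 174.3], 13, [10.4, 79.8]), ([367.9, 182.1], 17, [33.6, 57.9]), ([382.3, 183.7], 20, [59.6, 93.9]), ([363.6, 191.0], 2, [56.5, 28.4])])
scene (-75, [([318.0, 186.9], 14, [-21.4, -87.3]), ([326.5, 190.1], 14, [1.4, -70.0]), ([338.8, 194.6], 13, [33.3, -44.9])])
[-123.4    0.2] [-4.1  0.1  5.4]
```

The +z force and the plate tipping (hole 3 mm higher in the scene view) suggest the rounded fingertips bear on the plate's upper edge. I'll back off, go 10 mm lower and push again.

{"method": "jog_arm", "body": {"targets": [{"turn":[0,0,0],"slide":[-5,1,0],"claw":100},{"turn":[0,0,0],"slide":[-5,1,0],"claw":100},{"turn":[0,0,0],"slide":[0,0,-5],"claw":100},{"turn":[0,0,0],"slide":[0,0,-5],"claw":100},{"turn":[0,0,0],"slide":[0,0,0],"claw":100}]}}

```text
t: 12.05
eef_pos: [459.3, 36.7, 39.5]
tcp_rot: [3.141, 0.001, -0.184]
ft_force: [-0.4, -0.1, 0.9]
opening: 0.997
grip_force: 0.0
```

```bash
python3 tr.py
```

```text
top (75, [([272.5, 173.7], 17, [46.0, 46.8]), ([259.9, 183.9], 21, [13.7, 75.4]), ([252.1, 190.6], 18, [-7.5, 93.1])])
top (-75, [([308.9, 184.2], 15, [33.8, -54.4]), ([314.4, 196.7], 21, [3.0, -74.2])])
scene (75, [([371.5, 166.7], 15, [-13.7, 100.0]), ([370.1, 175.1], 14, [13.2, 78.3]), ([367.8, 183.2], 18, [37.0, 55.6]), ([382.6, 184.7], 16, [62.9, 92.8]), ([363.5, 192.0], 2, [59.7, 26.4])])
scene (-75, [([318.0, 187.4], 9, [-19.7, -88.2]), ([326.4, 190.8], 15, [3.5, -71.4]), ([338.9, 195.4], 11, [36.1, -46.0]), ([336.5, 202.0], 2, [53.9, -64.1]), ([325.5, 206.0], 2, [51.5, -99.9])])
[-133.     0.2] [-0.   0.4 -0.1]
```

{"method": "jog_arm", "body": {"targets": [{"turn":[0,0,0],"slide":[3,-0.6,0],"claw":100},{"turn":[0,0,0],"slide":[3,-0.6,0],"claw":100},{"turn":[0,0,0],"slide":[2,-0.4,0],"claw":100},{"turn":[0,0,0],"slide":[2,-0.4,0],"claw":100}]}}

```text
t: 12.65
eef_pos: [468.1, 34.7, 40.1]
tcp_rot: [3.141, 0.004, -0.184]
ft_force: [-8.4, -0.5, 6.0]
opening: 1.001
grip_force: 4.1
```

```bash
python3 tr.py
```

```text
top (75, [([270.6, 172.2], 15, [49.2, 52.4]), ([258.4, 183.2], 19, [14.9, 79.8]), ([250.4, 189.9], 13, [-6.4, 97.9])])
top (-75, [([301.6, 171.4], 5, [64.6, -29.4]), ([307.5, 182.0], 13, [39.0, -49.7]), ([313.3, 193.8], 20, [10.3, -70.1])])
scene (75, [([372.6, 166.6], 15, [-12.3, 103.4]), ([371.7, 174.8], 12, [14.7, 83.2]), ([369.9, 182.8], 16, [38.7, 61.8]), ([382.7, 184.9], 20, [63.9, 92.4]), ([370.5, 190.0], 2, [63.1, 49.2]), ([365.5, 192.0], 2, [62.5, 31.8]), ([360.5, 194.0], 2, [61.9, 14.5])])
scene (-75, [([320.1, 188.4], 10, [-13.3, -84.3]), ([328.7, 191.9], 13, [10.4, -67.2]), ([341.1, 196.1], 12, [41.4, -41.5]), ([343.5, 201.0], 2, [60.5, -43.8]), ([338.5, 203.0], 2, [59.9, -60.5]), ([333.6, 205.0], 2, [59.3, -77.1])])
[-1.241e+02 -1.000e-01] [-7.6  0.3  6.3]
```

Now it slides: the holes are at (14.9, 80) and (10.3, -70), nearly square but with a y drift of about +5 that I'll correct later. I'll keep pushing with a slight rise to follow the plate's slope.

{"method": "jog_arm", "body": {"targets": [{"turn":[0,0,0],"slide":[0,0,0.5],"claw":100},{"turn":[0,0,0],"slide":[2,-0.4,0.2],"claw":100},{"turn":[0,0,0],"slide":[2,-0.4,0.2],"claw":100},{"turn":[0,0,0],"slide":[2,-0.4,0.2],"claw":100},{"turn":[0,0,0],"slide":[2,-0.4,0.2],"claw":100}]}}

```text
t: 13.38
eef_pos: [477.9, 33.0, 41.4]
tcp_rot: [3.141, -0.0, -0.184]
ft_force: [-2.2, -0.4, -2.1]
opening: 1.004
grip_force: 1.4
```

{"method": "jog_arm", "body": {"targets": [{"turn":[0,0,0],"slide":[2,-0.4,0.2],"claw":100},{"turn":[0,0,0],"slide":[2,-0.4,0.2],"claw":100},{"turn":[0,0,0],"slide":[2,-0.4,0.2],"claw":100},{"turn":[0,0,0],"slide":[2,-0.4,0.2],"claw":100}]}}

```text
t: 13.88
eef_pos: [485.9, 31.5, 42.3]
tcp_rot: [3.141, -0.0, -0.184]
ft_force: [-2.5, 0.1, -2.1]
opening: 1.002
grip_force: 1.3
```

```bash
python3 tr.py
```

```text
top (75, [([273.9, 162.0], 6, [77.9, 48.1]), ([269.4, 166.7], 12, [63.5, 58.0]), ([257.3, 178.0], 19, [28.2, 85.1]), ([249.5, 185.1], 11, [6.2, 102.4])])
top (-75, [([306.4, 174.6], 11, [58.0, -43.6]), ([312.6, 186.6], 18, [28.9, -65.1]), ([319.6, 196.9], 7, [4.6, -88.1])])
scene (75, [([375.8, 168.8], 16, [-0.1, 107.8]), ([375.1, 177.1], 12, [27.3, 88.0]), ([374.0, 185.4], 17, [53.3, 67.8]), ([383.4, 188.3], 14, [75.9, 87.3]), ([371.1, 194.0], 3, [76.7, 42.9])])
scene (-75, [([324.5, 192.3], 12, [5.7, -79.1]), ([333.0, 195.4], 18, [27.8, -61.7]), ([343.8, 199.3], 3, [55.5, -40.0]), ([339.1, 208.5], 11, [77.7, -68.6])])
[-1.058e+02  1.000e-01] [-0.1 -0.6 -1. ]
```

Square now, with x at 28.5 (target 38) and y 10 too far left. Pushing 9.5 mm more, then to the left edge.

{"method": "jog_arm", "body": {"targets": [{"turn":[0,0,0],"slide":[2,-0.4,0.2],"claw":100},{"turn":[0,0,0],"slide":[2,-0.4,0.2],"claw":100},{"turn":[0,0,0],"slide":[2,-0.4,0.2],"claw":100},{"turn":[0,0,0],"slide":[2,-0.4,0.2],"claw":100},{"turn":[0,0,0],"slide":[1.5,-0.3,0],"claw":100}]}}

```text
t: 14.6
eef_pos: [495.2, 29.6, 43.1]
tcp_rot: [3.141, 0.0, -0.184]
ft_force: [-5.4, 1.6, 1.6]
opening: 1.004
grip_force: 2.7
```

```bash
python3 tr.py
```

```text
top (75, [([269.2, 163.2], 10, [72.7, 60.1]), ([257.9, 174.5], 22, [37.7, 85.1]), ([250.2, 181.8], 10, [15.1, 102.1])])
top (-75, [([307.2, 172.1], 5, [65.2, -44.5]), ([313.1, 183.1], 21, [38.5, -65.0]), ([320.2, 194.6], 12, [10.9, -88.5])])
scene (75, [([377.2, 170.4], 17, [7.7, 108.1]), ([376.7, 179.0], 13, [35.8, 88.5]), ([375.6, 187.5], 18, [62.1, 67.9])])
scene (-75, [([325.5, 194.4], 15, [13.9, -80.1]), ([334.6, 197.6], 17, [37.1, -61.6]), ([339.9, 210.3], 22, [84.4, -69.7])])
[-96.6   0. ] [-3.3  1.   0.4]
```

x is at 38 in the top view. Moving to the left edge for the -y push.

{"method": "jog_arm", "body": {"targets": [{"turn":[0,0,0],"slide":[-15,3,0],"claw":100},{"turn":[0,0,0],"slide":[0,0,45],"claw":100},{"turn":[0,0,0],"slide":[0,0,45],"claw":100},{"turn":[0,0,10],"slide":[15,13,0],"claw":100},{"turn":[0,0,10],"slide":[15,13,0],"claw":100}]}}

```text
t: 15.32
eef_pos: [510.5, 58.9, 134.0]
tcp_rot: [3.141, -0.003, 0.171]
ft_force: [0.7, 0.2, 0.2]
opening: 1.003
grip_force: 0.0
```

{"method": "jog_arm", "body": {"targets": [{"turn":[0,0,10],"slide":[15,13,0],"claw":100},{"turn":[0,0,10],"slide":[15,13,0],"claw":100},{"turn":[0,0,10],"slide":[15,13,0],"claw":100},{"turn":[0,0,10],"slide":[15,14,0],"claw":100},{"turn":[0,0,10],"slide":[15,14,0],"claw":100}]}}

```text
t: 15.95
eef_pos: [585.4, 126.1, 133.2]
tcp_rot: [3.141, -0.001, 1.044]
ft_force: [0.1, -1.0, -0.3]
opening: 0.998
grip_force: 0.0
```

{"method": "jog_arm", "body": {"targets": [{"turn":[0,0,10],"slide":[16,14,0],"claw":100},{"turn":[0,0,9.5],"slide":[16,14,0],"claw":100}]}}

```text
t: 16.2
eef_pos: [617.4, 154.2, 133.1]
tcp_rot: [3.14, -0.0, 1.384]
ft_force: [0.7, -0.4, 0.9]
opening: 0.998
grip_force: 0.0
```

```bash
python3 tr.py
```

```text
top (75, [([267.6, 165.1], 11, [67.0, 63.7]), ([258.1, 174.5], 15, [37.9, 84.4]), ([266.0, 173.1], 3, [44.9, 64.2])])
top (-75, [([307.2, 172.1], 5, [65.2, -44.4]), ([313.1, 183.0], 21, [38.7, -65.0]), ([320.1, 194.3], 14, [11.7, -88.4])])
scene (75, [([377.0, 170.4], 11, [7.4, 107.6]), ([376.8, 179.4], 5, [37.2, 87.8]), ([375.4, 186.1], 7, [57.3, 70.3]), ([380.2, 192.4], 13, [84.5, 70.4])])
scene (-75, [([313.9, 181.2], 3, [-46.6, -88.4]), ([325.5, 194.4], 15, [14.0, -80.2]), ([334.6, 197.6], 17, [37.1, -61.6]), ([339.9, 210.3], 23, [84.3, -69.6])])
[1.000e-01 1.459e+02] [-0.8 -0.5 -0.3]
```

{"method": "jog_arm", "body": {"targets": [{"turn":[0,0,0],"slide":[0,0,-45],"claw":100},{"turn":[0,0,0],"slide":[0,0,-45],"claw":100},{"turn":[0,0,0],"slide":[-0.9,-5,0],"claw":100},{"turn":[0,0,0],"slide":[-0.9,-5,0],"claw":100},{"turn":[0,0,0],"slide":[-0.6,-3,0],"claw":100}]}}

```text
t: 16.92
eef_pos: [615.7, 140.3, 45.1]
tcp_rot: [3.138, -0.001, 1.377]
ft_force: [1.1, 1.9, -0.6]
opening: 1.002
grip_force: 1.2
```

{"method": "jog_arm", "body": {"targets": [{"turn":[0,0,0],"slide":[-0.4,-2,0],"claw":100},{"turn":[0,0,0],"slide":[-0.3,-1.5,0],"claw":100},{"turn":[0,0,0],"slide":[-0.3,-1.5,0],"claw":100},{"turn":[0,0,0],"slide":[-0.3,-1.5,0],"claw":100}]}}

```text
t: 17.42
eef_pos: [613.7, 134.1, 43.8]
tcp_rot: [3.141, -0.0, 1.378]
ft_force: [-0.7, 0.1, 0.5]
opening: 0.999
grip_force: 0.0
```

```bash
python3 tr.py
```

```text
top (75, [([271.7, 164.9], 10, [69.1, 52.8]), ([270.0, 172.1], 3, [49.4, 54.0]), ([261.3, 175.2], 8, [37.4, 75.8]), ([269.0, 178.5], 2, [31.8, 53.8])])
top (-75, [([310.4, 173.0], 11, [64.2, -53.5]), ([316.5, 184.7], 16, [35.6, -74.6]), ([323.1, 195.8], 12, [9.0, -96.9])])
scene (75, [([373.6, 169.6], 2, [-0.5, 99.7]), ([375.4, 174.1], 8, [17.7, 95.0]), ([372.8, 190.9], 9, [69.1, 53.5]), ([383.4, 193.1], 6, [91.1, 77.6])])
scene (-75, [([322.7, 196.4], 14, [16.9, -91.1]), ([331.4, 200.0], 12, [40.6, -74.2]), ([343.0, 205.2], 7, [72.8, -52.5]), ([341.6, 211.2], 16, [89.7, -66.8])])
[ -0.4 124.5] [ 0.9  0.  -0.6]
```

The force fell to zero and the plate jumped to y ≈ 75, so it has likely dropped on. I'll take the hand away and check flatness.

{"method": "jog_arm", "body": {"targets": [{"turn":[0,0,0],"slide":[3,15,0],"claw":100},{"turn":[0,0,0],"slide":[0,0,55],"claw":100},{"turn":[0,0,0],"slide":[0,0,55],"claw":100},{"turn":[0,0,0],"slide":[-50,30,20],"claw":100},{"turn":[0,0,0],"slide":[-50,30,0],"claw":100}]}}

```text
t: 18.15
eef_pos: [516.0, 210.3, 174.6]
tcp_rot: [3.139, -0.001, 1.378]
ft_force: [0.5, 1.2, -0.2]
opening: 1.003
grip_force: 0.0
```

{"method": "jog_arm", "body": {"targets": [{"turn":[0,0,0],"slide":[-40,40,0],"claw":100},{"turn":[0,0,0],"slide":[-40,40,0],"claw":100},{"turn":[0,0,0],"slide":[-30,40,0],"claw":100},{"turn":[0,0,0],"slide":[-20,40,0],"claw":100}]}}

```text
t: 18.65
eef_pos: [384.8, 371.0, 173.4]
tcp_rot: [3.141, -0.0, 1.379]
ft_force: [1.1, 0.6, -0.0]
opening: 1.003
grip_force: 0.0
```

```bash
python3 tr.py
python3 - <<'E'
from h import *
from tr import SH
out=[]
for c in("top","scene"):
    d=read_camera(c); 
    # predicted hole pixels for seated (z=90) and the old tilt (z=100)
    for z in(90,100): print(c,z,proj(d,T(SH[c],[[38,75,z],[38,-75,z]])).round(1).tolist())
    x0,y0=(225,145) if c=="top" else (285,140)
    a=cv2.resize(d["frame"][y0:y0+100,x0:x0+130],(390*1,300),interpolation=cv2.INTER_CUBIC); out.append(a)
big=[cv2.resize(a,(585,450))[:,:] for a in out]
d=read_camera("scene")["frame"][150:235,290:400]; t=read_camera("top")["frame"][145:255,230:345]
o=np.zeros((420,800,3),np.uint8); o[:309,:400]=cv2.resize(d,(400,309),interpolation=cv2.INTER_CUBIC); o[:383,400:]=cv2.resize(t,(400,383),interpolation=cv2.INTER_CUBIC)
cv2.imwrite("pics/c8.png",o)
E
```

```text
top (75, [([273.8, 163.8], 11, [73.0, 47.6]), ([261.9, 175.2], 19, [37.7, 74.1]), ([254.5, 181.8], 13, [16.9, 90.6])])
top (-75, [([310.9, 173.0], 13, [64.3, -54.7]), ([316.7, 184.5], 16, [36.2, -75.2]), ([323.5, 195.7], 13, [9.6, -97.8])])
scene (75, [([374.9, 173.3], 17, [14.0, 95.6]), ([373.8, 182.1], 11, [42.0, 73.9]), ([372.6, 191.4], 19, [70.6, 51.9]), ([383.6, 193.1], 16, [91.2, 78.2])])
scene (-75, [([322.7, 196.5], 14, [16.9, -91.2]), ([331.3, 200.0], 11, [40.5, -74.4]), ([342.9, 205.1], 8, [72.7, -52.7]), ([341.6, 211.2], 16, [89.7, -66.7])])
[-270.3  315.8] [ 1.3 -0.3 -0.3]
top 90 [[262.0, 175.3], [316.8, 184.1]]
top 100 [[261.5, 174.9], [316.8, 183.8]]
scene 90 [[373.1, 182.6], [330.7, 201.0]]
scene 100 [[373.5, 180.7], [330.8, 199.1]]
```

View pics/c8.png

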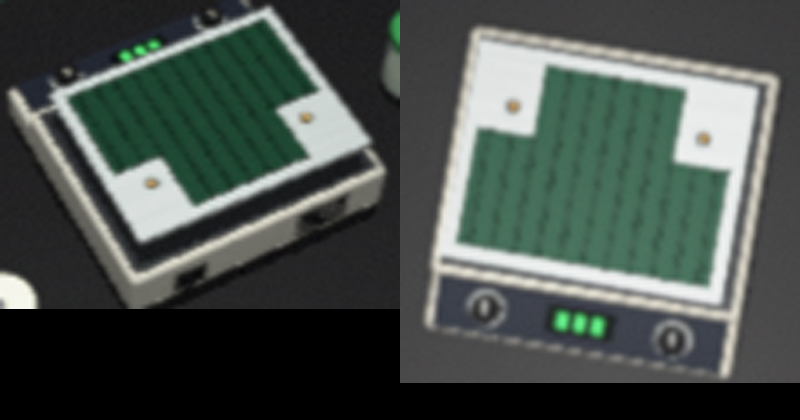

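Both views show brass pin tips centred in both holes: scene crop (152,183) and (306,117), top crop (513,105) and (703,138). The plate looks square in the housing. One numeric check of flatness from the corners.

Run:
```python
from h import *
from tr import SH
D={c:read_camera(c) for c in("top","scene")}
M={"scene":uv([[372,145],[145,242],[57,94],[268,8]],400/110,(290,150)),"top":uv([[760,87],[720,305],[457,262-5]],400/115,(230,145))[:0]}
c="scene"; d=D[c]
for name,dz in(("flat",np.zeros(4)),("tilted",np.array([14,14,0,0]))):
    X=T(SH[c],PL[:4]); X[:,2]=90+dz; print(name,(proj(d,X)-M[c]).round(1).tolist())
def f(p):
    X=T(p[:3],PL[:4]); X[:,2]=90+p[3]+p[4]*(PL[:4,0]/85); return (proj(d,X)-M[c]).ravel()
r=least_squares(f,[592,9.7,-.19,0,0],x_scale=[10,10,.1,5,5]); print(r.x.round(2),r.fun.round(1))
# same fit on start picture for reference
M0=uv([[600,280],[200,408],[90,178],[465,62]],6,(285,140)); M[c]=M0
r=least_squares(f,[567,9.7,-.3,0,0],x_scale=[10,10,.1,5,5]); print("start",r.x.round(2))
for q,c0 in(("jar_white",(293,243)),("jar_green",(402,165)),("jar_orange",(265,204)),("tub",(179,252))): print(q,c0,[np.round(e["xy"]).tolist() for e in look_for(q,"scene")[:2]])
```

```text
flat [[-1.0, -0.3], [-1.7, 1.1], [-3.0, 1.2], [-1.0, 0.4]]
tilted [[-0.4, -3.0], [-1.6, -1.5], [-3.0, 1.2], [-1.0, 0.4]]
[ 5.8193e+02  2.6920e+01 -2.0000e-01 -2.1860e+01 -2.8200e+00] [-0.5 -0.2  0.3  0.1 -0.4  0.1  0.6  0. ]
start [ 5.6362e+02  1.3920e+01 -3.1000e-01 -3.9000e+00  6.4800e+00]
jar_white (293, 243) [[291.0, 242.0]]
jar_green (402, 165) [[402.0, 167.0]]
jar_orange (265, 204) [[267.0, 204.0]]
tub (179, 252) [[180.0, 252.0]]
```

The fitted tilt went from +6.5 mm at the start to about zero or slightly below, so the plate lies flat. The jars and tub haven't moved and the hand is clear. Handing in.

```bash
python3 -c "from cell import *; print(job_done())"
```

```text
the job is handed in; nothing more can be done
None
```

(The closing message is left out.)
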